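Stand the toppled electronics kits back on their bases

TASK

Two of the three L-shaped plywood kits lie on their loudspeaker panels with the baseboard sticking up. Without gripping or lifting them, gently push each baseboard over with a fingertip so that the kit tips about its corner and stands on its baseboard again with the panel upright, where it is and not shoved across the bench. Leave the kit that already stands and everything else on the bench alone.

Things in the scene. Friction and masses are not known exactly. Their poses are not given: they have to be found in the camera images.
- kit_wide: wide plywood kit, toppled: an L of two 9 mm boards, 105 mm wide along its y, about 0.26 kg +-30 %, tips with a push of about 1 N. Origin: middle of the outer corner edge (heel), on the bench; it tips on this edge. As found z is up: the panel (80 mm) lies flat from the heel along +x, the baseboard (95 mm) stands along +z at x = 0 to 9 mm. Standing on its base, its x points up. Any yaw.
- kit_narrow: narrow plywood kit, toppled: an L of two 9 mm boards, 80 mm wide along its y, about 0.21 kg +-30 %, tips with a push of about 1 N. Origin: middle of the outer corner edge (heel), on the bench; it tips on this edge. As found z is up: the panel (80 mm) lies flat from the heel along +x, the baseboard (85 mm) stands along +z at x = 0 to 9 mm. Standing on its base, its x points up. Any yaw.
- kit_standing: a third plywood kit of the same kind, already standing: 90 mm wide (along its y), origin in the middle of its heel, the corner edge on the bench; z up, baseboard 90 mm long from the origin along -x, 9 mm thick, panel 80 mm high at x = -9 to 0 mm. Any yaw.
- kit_wide_push (a point): where to push kit_wide (towards its -x): on the baseboard's inner face (kit x = 9 mm), mid-width, 85 mm from the heel, 10 mm below the free end. The face is clear (flat screw heads only) from 45 mm up. The board goes over to -x; past about 45 degrees it falls by itself. Pushed low it slides instead.
- kit_wide_speaker (a point): middle of the loudspeaker magnet's end on kit_wide's panel, 45 mm from the heel, 29 mm above the bench as found; loudspeaker 52 mm across, 10 mm thick, magnet 28 mm across
- kit_wide_battery (a point): middle of the outer face (kit x = 22 mm) of the black battery holder on kit_wide's baseboard, 52 mm wide, 21 to 45 mm from the heel
- kit_narrow_push (a point): where to push kit_narrow (towards its -x): on the baseboard's inner face (kit x = 9 mm), mid-width, 75 mm from the heel, 10 mm below the free end. The face is clear (flat screw heads only) from 45 mm up. The board goes over to -x; past about 45 degrees it falls by itself. Pushed low it slides instead.
- kit_narrow_speaker (a point): middle of the loudspeaker magnet's end on kit_narrow's panel, 45 mm from the heel, 29 mm above the bench as found; loudspeaker 52 mm across, 10 mm thick, magnet 28 mm across
- kit_narrow_battery (a point): middle of the outer face (kit x = 22 mm) of the black battery holder on kit_narrow's baseboard, 52 mm wide, 21 to 45 mm from the heel
- screwdriver: blue-handled screwdriver, 170 mm long, lying flat, its blade towards its +x; loose on the bench
- hammer: hammer, 220 mm long, lying flat, handle towards its -x; loose on the bench, origin on its underside
- spool: metal solder spool, 48 mm across, 36 mm high; loose on the bench, origin on its underside
- jar: small closed glass jar, 48 mm across, 60 mm high; loose on the bench, origin on its underside
- speaker: loose loudspeaker lying face down, 58 mm across, 19 mm high; loose on the bench, origin on its underside
- pliers: red-handled pliers, 130 mm long, lying flat; loose on the bench, origin on its underside
- iron_stand: black soldering-iron stand, 100 x 75 mm, with an upright wire coil to 97 mm; loose on the bench, origin on its underside
Things that resemble listed ones, but are neither listed nor needed, are in the scene too. Leave any purple or red look-alike of the kit_wide alone.

How it is judged:
By the outcome, as a careful person would: the job done as asked, in the order asked, and still so for the second after the job is handed in, with the robot touching nothing.
It also fails if it takes over 48 s, if anything falls off the work surface, if the arm or the gripper's body presses on something with over 40 N, if the wrist force passes 120 N, or if a joint passes its speed limit or range.

ROBOT

A 6-joint arm with a two-finger parallel gripper is mounted at the origin on the work surface. World frame = base frame: x ahead of the robot, y to its left, z up, the work surface at z = 0. Lengths are in m, angles in rad, forces in N, time in s.
With the tool pointing down it reaches from about 0.4 to 0.825 m from the base axis. Payload 7 kg.
Tool frame: the origin (TCP) lies on the centre line of the jaws, within the pads' length; the fingertips stand 11 mm ahead of it and the grasp point (between the pads) lies 8 mm behind it; z points along the fingers, y is the line along which they close (so a half turn about z gives the same grasp; the last joint's range is limited). The gripper opens to 85 mm and grips with 20 to 120 N. Pads are 22 mm wide; open, the fingers measure 114 mm over their backs; the gripper's body (76 mm by 85 mm) begins 54 mm behind the grasp point. The pads swing forward as they close: fully open they stand 13 mm farther back than shut.
Start: joints at [-0.997, 0.359, 0.012, 0, -1.224, -0.288], TCP at [0.19, -0.648, 0.242] pointing down, gripper open.
Joint ranges: [-3.07, 3.07], [-1.43, 2.12], [-1.02, 1.25], [-3.03, 1.67], [-3.05, -0], [-3.03, 3.03]. Speed limits (rad/s): [2.39, 2.39, 3.01, 3.14, 3.14, 3.14].

INTERFACE

Orientations are given as a rotation vector (axis times angle).
In Python, from bench import arm gives the robot as it stands.
- The arm moves only by the shell command python3 -m pendant 'ROWS' [FORCE]. ROWS is JSON, a list of rows, each a list of 7 numbers: the closure, from -1 (fully open) to 1 (shut), then the shift along the tool's x, y, z in mm, then the turn, a rotation vector about the tool's x, y, z in degrees. In form: [[jaw, tx, ty, tz, wx, wy, wz], ...]. A call has 1 to 12 rows; each row is the pose to reach, as a shift and turn from the pose commanded when the call began, along the tool's axes at that moment; what a row does not reach only later rows make up. A row lasts 1/12 s, in which the tool goes at most 41.7 mm and 7.16 degrees, less where a joint would pass 70% of its speed; a pose out of reach is approached as far as the arm can. A call with a gripper value outside its range is refused whole. The fingers move at their own pace and stop on an object; FORCE is the grip in N (left out, the last holds). Time passes only in rows, so rows that repeat a pose let the fingers close. It gives the time, the measured TCP pose, the force, the opening and the grip force at its end, in the units of the state.
- arm.sense(): the state, without advancing time (a new reading comes with each control period).
- arm.grab_frame(name): name is "scene" or "top" or "wrist"; returns a dict with "img" (400x640x3 uint8, blue, green, red), "vfov" (degrees; the focal length in pixels is half the picture's height over the tangent of half this angle, whatever the lens; pixels are square), "cx", "cy" (the principal point, pixels), "k1" (the pictures are not rectified: a ray, as slopes to the right and down, at radius r is drawn at 1 + k1 r^2 times it, then the intrinsics apply), "R" (3x3) and "t" (3): a world point X has camera coordinates R X + t; the wrist camera has in their place "tool_from_camera" (4x4, takes a point from camera to tool coordinates, whose origin is the TCP and whose axes are the flange's). Camera axes: x right, y down, z forward; pixel columns grow to the right and rows downward; lengths in m; the calibration is good to about 2 mm. A picture is of the moment at which its call begins: read the wrist's pose just before it. There is no depth.
- arm.close_job(): hands the job in; it is judged then, once.
Trained networks look in the newest picture that a camera, given by its name, has taken for a name from the list of things; names that differ only in an ending like _2 or _b are one class to them, and where a whole thing is asked for, a point or a joint stands for the part that bears it (a point fixed in the world has none). Each returns a list of dicts, best first, with "score" (0 to 1); they miss things now and then, are a little off and sometimes report something else, mostly with a low value. They report only what shows in the picture. A call takes as long as a camera call. They do not tell look-alikes from the thing itself.
- arm.search_frame(camera, target): "xy" ([column, row] in pixels, amid what is visible of it).
- arm.landmark_of(camera, target): "xy" ([column, row] in pixels: a listed point, or the origin of a listed thing).
The state is a dict: "time": time; "q": joint angles; "qvel": joint speeds; "joint_torque": joint torques, N m; "position": TCP position; "eef_rot": TCP orientation; "wrist_force": force on the tool from outside, world axes, zero at the start; "wrist_torque": the same for the moment, N m; "width": opening from 0.0 (shut) to 1.0 (fully open); "gripper_force": force on a finger pad.
Only numpy, scipy, OpenCV 4.12 (cv2) and the standard library are available. Lean on these libraries where they do the work, as an engineer would, in place of code of your own. Each camera call takes 0.05 s, during which the arm holds its last target. There are 200 camera calls.

## Working session

There is one attempt and no reset: what is moved stays moved. The work goes in short steps, Python scripts to look and compute and a shell command to move; the robot and the scene stay as the last step left them, time stands still between calls to the robot, and variables do not carry over. Pictures are saved under pics/ and viewed, at most 13 in all, crops included, and the job is handed in when it is done.

```bash
mkdir -p pics; ls
cat > h.py <<'E'
import numpy as np, cv2
from scipy.spatial.transform import Rotation as Ro
from bench import arm
def K(f):
    h=f["img"].shape[0]; fl=h/2/np.tan(np.radians(f["vfov"])/2)
    return fl
def ray(f,uv,st=None):
    fl=K(f); d=np.array([(uv[0]-f["cx"])/fl,(uv[1]-f["cy"])/fl]); s=d.copy()
    for _ in range(20): s=d/(1+f["k1"]*(s@s))
    v=np.array([s[0],s[1],1.])
    if "R" in f: R=np.array(f["R"]);t=np.array(f["t"]); return -R.T@t, R.T@v
    T=np.array(f["tool_from_camera"]); Rt=Ro.from_rotvec(st["eef_rot"]).as_matrix()
    return Rt@T[:3,3]+np.array(st["position"]), Rt@T[:3,:3]@v
def at_z(f,uv,z,st=None):
    c,v=ray(f,uv,st); return c+v*(z-c[2])/v[2]
def proj(f,X,st=None):
    if "R" in f: p=np.array(f["R"])@X+np.array(f["t"])
    else:
        T=np.array(f["tool_from_camera"]); Rt=Ro.from_rotvec(st["eef_rot"]).as_matrix()
        p=T[:3,:3].T@(Rt.T@(np.array(X)-st["position"])-T[:3,3])
    s=p[:2]/p[2]; s=s*(1+f["k1"]*(s@s)); return s*K(f)+[f["cx"],f["cy"]]
E
python3 - <<'E'
from h import *
for c in ["scene","top"]:
    f=arm.grab_frame(c); cv2.imwrite(f"pics/{c}0.png",f["img"])
    for n in ["kit_wide","kit_wide_push","kit_wide_speaker","kit_wide_battery","kit_narrow","kit_narrow_push","kit_narrow_speaker","kit_narrow_battery","kit_standing"]:
        z={"push":.085 if "wide" in n else .075,"speaker":.029,"battery":.033}.get(n.split("_")[-1],0)
        print(c,n,[(np.round(d["xy"]).tolist(),round(d["score"],2),np.round(at_z(f,d["xy"],z),3)[:2].tolist()) for d in arm.landmark_of(c,n)[:4]])
s=arm.sense(); print(s["time"],s["eef_rot"],s["wrist_force"])
E
```

```text
pics
scene kit_wide [([472.0, 253.0], 0.87, [0.236, 0.404]), ([378.0, 261.0], 0.85, [0.456, 0.261]), ([425.0, 231.0], 0.85, [0.251, 0.255]), ([368.0, 227.0], 0.57, [0.364, 0.132])]
scene kit_wide_push [([376.0, 234.0], 0.87, [0.46, 0.25]), ([428.0, 208.0], 0.73, [0.257, 0.258]), ([482.0, 231.0], 0.71, [0.243, 0.42]), ([464.0, 271.0], 0.6, [0.413, 0.478])]
scene kit_wide_speaker [([382.0, 260.0], 0.93, [0.472, 0.287]), ([493.0, 254.0], 0.85, [0.234, 0.457]), ([429.0, 230.0], 0.64, [0.277, 0.284]), ([315.0, 198.0], 0.42, [0.409, -0.069])]
scene kit_wide_battery [([426.0, 228.0], 0.96, [0.276, 0.273]), ([382.0, 255.0], 0.8, [0.46, 0.278]), ([486.0, 250.0], 0.75, [0.237, 0.439]), ([457.0, 286.0], 0.63, [0.413, 0.47])]
scene kit_narrow [([270.0, 189.0], 0.88, [0.463, -0.266])]
scene kit_narrow_push [([268.0, 168.0], 0.94, [0.453, -0.281]), ([271.0, 186.0], 0.23, [0.515, -0.162])]
scene kit_narrow_speaker [([274.0, 174.0], 0.94, [0.419, -0.305])]
scene kit_narrow_battery [([271.0, 177.0], 0.88, [0.44, -0.287])]
scene kit_standing [([291.0, 234.0], 0.9, [0.563, 0.011])]
top kit_wide [([240.
[... 427 characters left out ...]
96]), ([231.0, 282.0], 0.6, [0.268, 0.284]), ([174.0, 230.0], 0.58, [0.404, 0.446])]
top kit_wide_battery [([238.0, 284.0], 0.96, [0.263, 0.264]), ([165.0, 230.0], 0.91, [0.404, 0.472]), ([174.0, 289.0], 0.82, [0.244, 0.439]), ([233.0, 213.0], 0.72, [0.456, 0.285])]
top kit_narrow [([432.0, 220.0], 0.7, [0.453, -0.266]), ([237.0, 212.0], 0.61, [0.459, 0.28])]
top kit_narrow_push [([443.0, 224.0], 0.59, [0.441, -0.276])]
top kit_narrow_speaker [([443.0, 234.0], 0.7, [0.416, -0.29])]
top kit_narrow_battery [([435.0, 226.0], 0.79, [0.438, -0.268])]
top kit_standing [([334.0, 182.0], 0.7, [0.553, 0.011])]
1.0 [-4.47356110e-01  3.10957143e+00  1.64862946e-05] [-0.65359876  0.54180066  0.56194204]
```

View pics/scene0.png

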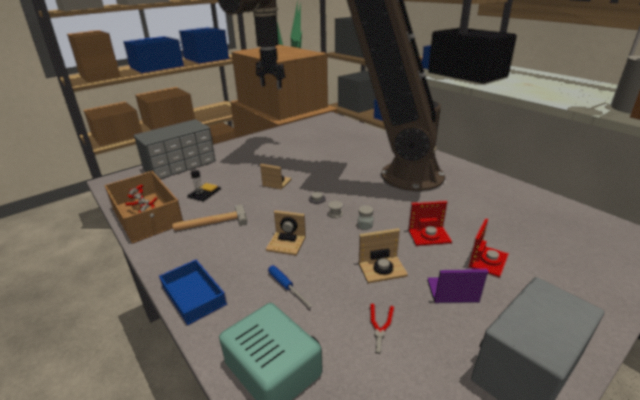

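View pics/top0.png

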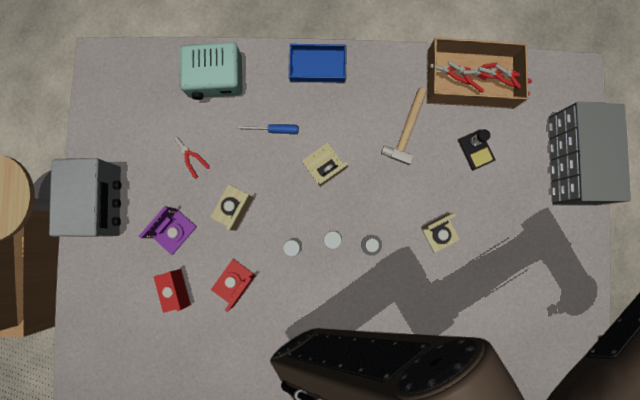

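Scene: plywood kits at top px (231,207) = wide and (440,233) = narrow. The standing kit is at (325,163), the red look-alikes at (170,292) and (233,283), and the purple one at (168,230). I'll check my choice of the two plywood kits in close crops.

Run:
```python
import cv2,numpy as np
t=cv2.imread("pics/top0.png");s=cv2.imread("pics/scene0.png")
r=lambda a:cv2.resize(a,(400,300),interpolation=cv2.INTER_CUBIC)
cv2.imwrite("pics/crop1.png",np.vstack([np.hstack([r(t[175:235,190:270]),r(t[200:260,400:480])]),np.hstack([r(s[222:282,343:423]),r(s[150:210,235:315])])]))
```

```text
(no output)
```

View pics/crop1.png

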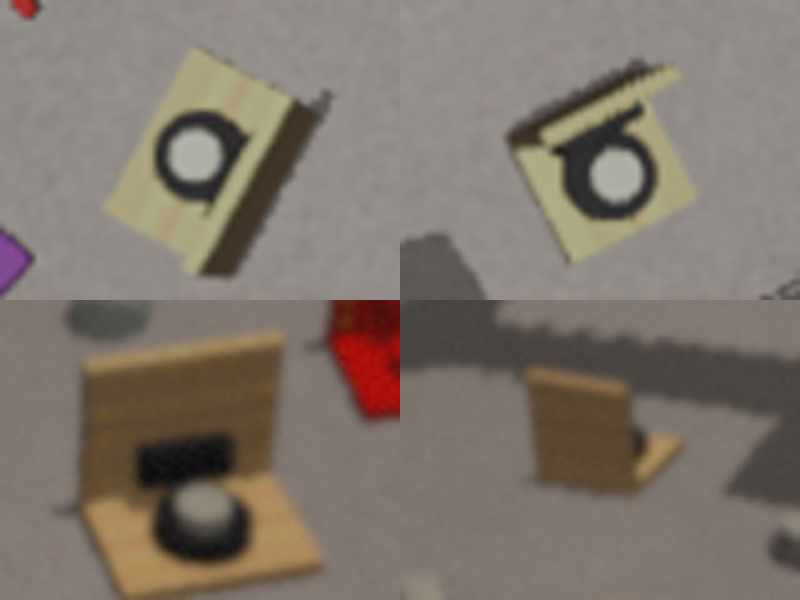

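The crop confirms both targets are plain plywood: the wide kit's baseboard is on its right (top px 228,229 to 249,195), the narrow kit's along its top (430,230 to 456,215). Next I'll compute the axes from those edges.

Run:
```python
from h import *
f=arm.grab_frame("top"); s=arm.sense()
Rt=Ro.from_rotvec(s["eef_rot"]).as_matrix()
for n,L,a,b,c,d in [("wide",.095,(228.4,228.6),(249.4,195),(228,184.6),(211,217)),("narrow",.085,(429.6,230),(456,215),(434.4,252.8),(459,240))]:
    A,B=[at_z(f,p,L) for p in(a,b)];C,D=[at_z(f,p,.009) for p in(c,d)]
    print(n,np.round([A,B,C,D],3)[:,:2].tolist(),"w",np.linalg.norm(A-B),np.linalg.norm(C-D))
    for P,Q in((A,B),(C,D)): print(" mid",np.round((P+Q)/2,3)[:2],"edge yaw",np.degrees(np.arctan2(*(Q-P)[1::-1]))%180)
for n in ["spool","jar","speaker","hammer","iron_stand","kit_standing"]:
    r=arm.landmark_of("top",n)
    print(n,[(np.round(x["xy"]).tolist(),round(x["score"],2),np.round(at_z(f,x["xy"],0),3)[:2].tolist()) for x in r[:2]])
print(Rt.round(3).tolist(),s["position"])
```

```text
wide [[0.412, 0.283], [0.5, 0.232], [0.536, 0.307], [0.443, 0.351]] w 0.10209592625940499 0.10188821367876322
 mid [0.456 0.257] edge yaw 150.13901789187196
 mid [0.49  0.329] edge yaw 154.66688553511645
narrow [[0.424, -0.239], [0.465, -0.309], [0.363, -0.273], [0.4, -0.342]] w 0.0808244626779768 0.07836274106811557
 mid [ 0.444 -0.274] edge yaw 120.5481623666729
 mid [ 0.381 -0.307] edge yaw 118.28460334731768
spool [([335.0, 242.0], 0.5, [0.385, 0.003])]
jar [([292.0, 246.0], 0.77, [0.369, 0.123]), ([234.0, 210.0], 0.18, [0.465, 0.29])]
speaker [([372.0, 247.0], 0.59, [0.375, -0.1])]
hammer [([407.0, 123.0], 0.86, [0.728, -0.194]), ([242.0, 213.0], 0.69, [0.458, 0.265])]
iron_stand [([477.0, 152.0], 0.9, [0.65, -0.396])]
kit_standing [([332.0, 180.0], 0.73, [0.559, 0.017])]
[[-0.959, -0.282, 0.0], [-0.282, 0.959, -0.0], [-0.0, -0.0, -1.0]] [ 0.19025856 -0.64760073  0.24230818]
```

```bash
python3 -m pendant '[[1,-30,27,0,0,0,-2],[1,-60,54,10,0,0,-4],[1,-90,81,15,0,0,-6],[1,-120,108,20,0,0,-8],[1,-150,135,25,0,0,-10],[1,-180,162,30,0,0,-12],[1,-210,189,30,0,0,-13],[1,-240,216,30,0,0,-13],[1,-270,243,30,0,0,-13],[1,-300,265,30,0,0,-13],[1,-312,276,30,0,0,-13],[1,-312,276,30,0,0,-13]]'
cat > look.py <<'E'
import sys
from h import *
n,out=sys.argv[1:3]
def go():
  for c in ["wrist","top"]:
    s=arm.sense(); f=arm.grab_frame(c)
    cv2.imwrite(f"pics/{out}_{c}.png",f["img"])
    for p,z in [("",0),("_push",.085 if n=="kit_wide" else .075),("_speaker",.029),("_battery",.033)]:
        print(c,p,[(np.round(d["xy"]).tolist(),round(d["score"],2),np.round(at_z(f,d["xy"],z,s),3)[:2].tolist()) for d in arm.landmark_of(c,n+p)[:2]])
  s=arm.sense();Rt=Ro.from_rotvec(s["eef_rot"]).as_matrix()
  print(s["time"],s["position"].round(4),"tool x yaw",np.degrees(np.arctan2(Rt[1,0],Rt[0,0])),s["width"],s["wrist_force"])
go()
E
python3 look.py kit_narrow n1
```

```text
time: 2.35
position: [0.4137, -0.2924, 0.2127]
eef_rot: [-0.802, 3.036, -0.001]
wrist_force: [0.3, -0.2, 0.4]
width: 0.004
gripper_force: 0.0
wrist  [([318.0, 211.0], 0.64, [0.451, -0.27])]
wrist _push [([324.0, 228.0], 0.68, [0.443, -0.268])]
wrist _speaker [([322.0, 183.0], 0.6, [0.411, -0.287])]
wrist _battery [([318.0, 204.0], 0.85, [0.434, -0.28])]
top  []
top _push []
top _speaker [([235.0, 211.0], 0.59, [0.461, 0.28])]
top _battery [([225.0, 207.0], 0.16, [0.47, 0.308])]
2.85 [ 0.4114 -0.2954  0.2122] tool x yaw -150.6957126794736 0.0027627512766041835 [0.34319674 0.72763326 0.13084962]
```

View pics/n1_wrist.png

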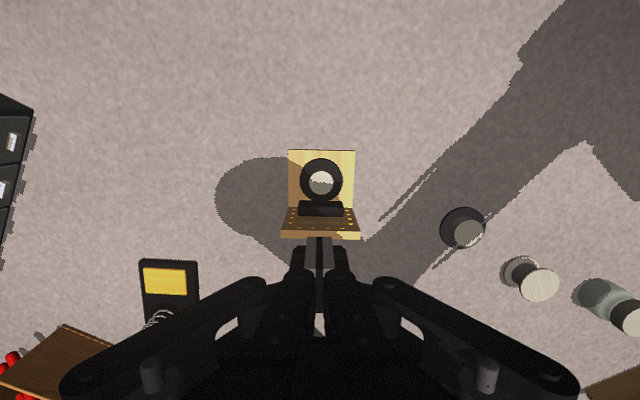

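The wrist picture shows the narrow kit squarely aligned: board edge at about row 235, columns 281–361, finger column 320. The face is about 40 mm ahead, so I descend between board and speaker.

```bash
python3 -m pendant '[[1,0,2,30,0,0,0],[1,0,2,60,0,0,0],[1,0,2,90,0,0,0],[1,0,2,115,0,0,0],[1,0,2,128,0,0,0],[1,-5,2,128,0,0,0],[1,-10,2,128,0,0,0],[1,-15,2,128,0,0,0],[1,-18,2,128,0,0,0],[1,-20,2,128,0,0,0],[1,-20,2,128,0,0,0]]'; python3 look.py kit_narrow n2
```

```text
time: 3.77
position: [0.4293, -0.2832, 0.0852]
eef_rot: [-0.797, 3.037, -0.001]
wrist_force: [-0.2, -0.6, 0.3]
width: 0.001
gripper_force: 0.0
wrist  [([321.0, 240.0], 0.71, [0.452, -0.267])]
wrist _push []
wrist _speaker [([320.0, 199.0], 0.59, [0.413, -0.29])]
wrist _battery []
top  [([294.0, 250.0], 0.72, [0.361, 0.116]), ([443.0, 235.0], 0.42, [0.414, -0.299])]
top _push []
top _speaker [([444.0, 232.0], 0.43, [0.419, -0.295])]
top _battery [([437.0, 225.0], 0.67, [0.44, -0.273])]
4.2667 [ 0.4282 -0.2833  0.0843] tool x yaw -150.63459718407023 -0.001187811326415496 [-0.15554317  0.47596695  1.31711596]
```

View pics/n2_wrist.png

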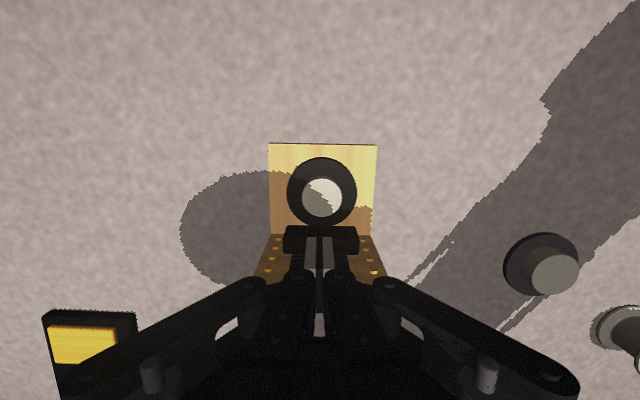

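The picture shows the fingertip between board and speaker, centred, with about 8 mm still to go. Now the gentle push along the arc.

```bash
python3 -m pendant '[[1,-4,0,0,0,0,0],[1,-8,0,0,0,0,0],[1,-11,0,0,0,0,0],[1,-14,0,0,0,0,0],[1,-17,0,0,0,0,0],[1,-20,0,0,0,0,0],[1,-23,0,0,0,0,0],[1,-27,0,0,0,0,0],[1,-30,0,1,0,0,0],[1,-34,0,2,0,0,0],[1,-38,0,3,0,0,0],[1,-42,0,4,0,0,0]]'; python3 look.py kit_narrow n3
```

```text
time: 5.27
position: [0.4652, -0.2625, 0.0801]
eef_rot: [0.797, -3.039, -0.0]
wrist_force: [-0.0, -1.0, -0.4]
width: -0.002
gripper_force: 0.1
wrist  [([319.0, 196.0], 0.69, [0.453, -0.267])]
wrist _push [([318.0, 194.0], 0.68, [0.434, -0.278])]
wrist _speaker [([321.0, 169.0], 0.87, [0.429, -0.279])]
wrist _battery [([317.0, 203.0], 0.73, [0.45, -0.27])]
top  [([433.0, 223.0], 0.81, [0.446, -0.27]), ([436.0, 221.0], 0.6, [0.451, -0.278])]
top _push [([440.0, 209.0], 0.58, [0.48, -0.267])]
top _speaker [([443.0, 228.0], 0.73, [0.431, -0.29]), ([183.0, 150.0], 0.32, [0.628, 0.434])]
top _battery []
5.7667 [ 0.4647 -0.2628  0.0804] tool x yaw -150.63544789374026 0.002871709619721221 [-0.18227702  0.2298619   0.26805205]
```

View pics/n3_wrist.png

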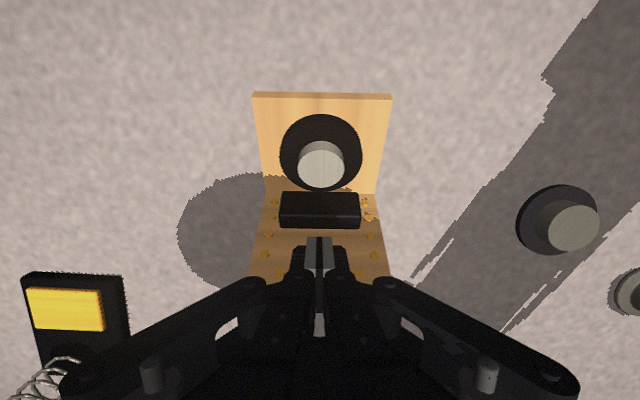

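The kit is tipping (panel lifted, rows 93–190) and the heel has stayed put. I'll continue past the balance point.

```bash
python3 -m pendant '[[1,-4,0,2,0,0,0],[1,-8,0,4,0,0,0],[1,-12,0,6,0,0,0],[1,-16,0,8,0,0,0],[1,-20,0,11,0,0,0],[1,-23,0,11,0,0,0],[1,-26,0,11,0,0,0],[1,-29,0,11,0,0,0],[1,-31,0,11,0,0,0],[1,-33,0,11,0,0,0],[1,-33,0,11,0,0,0]]'; python3 look.py kit_narrow n4
```

```text
time: 6.68
position: [0.494, -0.2464, 0.0694]
eef_rot: [-0.797, 3.039, -0.0]
wrist_force: [-0.6, -0.2, -0.1]
width: 0.003
gripper_force: 0.0
wrist  [([320.0, 157.0], 0.96, [0.454, -0.266]), ([65.0, 294.0], 0.4, [0.654, -0.393])]
wrist _push []
wrist _speaker [([322.0, 214.0], 0.64, [0.482, -0.249])]
wrist _battery [([317.0, 209.0], 0.82, [0.479, -0.254])]
top  [([432.0, 220.0], 0.64, [0.453, -0.266])]
top _push [([420.0, 193.0], 0.84, [0.52, -0.215]), ([289.0, 250.0], 0.42, [0.362, 0.125])]
top _speaker [([430.0, 209.0], 0.56, [0.482, -0.255]), ([431.0, 221.0], 0.56, [0.45, -0.256])]
top _battery [([428.0, 209.0], 0.54, [0.483, -0.248])]
7.1833 [ 0.4936 -0.2465  0.0693] tool x yaw -150.62996210994007 -0.000843367041590122 [0.01229708 0.78009634 0.20799619]
```

View pics/n4_wrist.png

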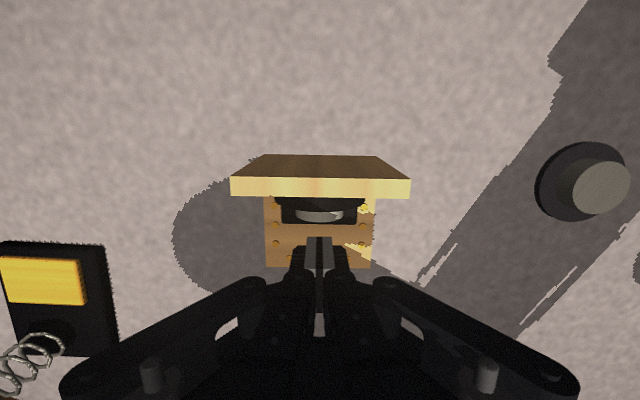

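The narrow kit stands: panel top edge at rows 155–195, heel at (0.454, −0.266), within about 2 mm of where it began. I'll lift out and travel to the wide kit.

```bash
python3 -m pendant '[[1,-3,0,-10,0,0,0],[1,-3,0,-30,0,0,0],[1,-3,0,-60,0,0,0],[1,-3,0,-95,0,0,0],[1,-3,0,-130,0,0,0],[1,-3,0,-150,0,0,0],[1,-20,30,-150,0,0,-3],[1,-37,65,-150,0,0,-7],[1,-53,100,-150,0,0,-11],[1,-69,135,-150,0,0,-15],[1,-85,165,-150,0,0,-18],[1,-95,182,-150,0,0,-20]]' && python3 -m pendant '[[1,-25,20,0,0,0,-3],[1,-52,45,0,0,0,-5],[1,-77,70,0,0,0,-7],[1,-102,95,0,0,0,-9],[1,-128,120,0,0,0,-11],[1,-154,145,0,0,0,-13],[1,-180,170,5,0,0,-13],[1,-206,195,10,0,0,-13],[1,-225,215,10,0,0,-13],[1,-240,228,10,0,0,-13],[1,-245,230,10,0,0,-13]]'; python3 look.py kit_wide w1
```

```text
time: 8.18
position: [0.4868, -0.0386, 0.2206]
eef_rot: [-1.318, 2.85, -0.0]
wrist_force: [0.2, -0.9, -0.8]
width: 0.003
gripper_force: 0.0
time: 9.1
position: [0.472, 0.2973, 0.2098]
eef_rot: [-1.63, 2.685, 0.0]
wrist_force: [-0.6, -0.2, -0.3]
width: -0.004
gripper_force: 0.0
wrist  [([523.0, 179.0], 0.98, [0.248, 0.416]), ([485.0, 43.0], 0.78, [0.243, 0.25])]
wrist _push [([545.0, 28.0], 0.59, [0.246, 0.258]), ([314.0, 161.0], 0.56, [0.459, 0.267])]
wrist _speaker [([488.0, 81.0], 0.97, [0.268, 0.283]), ([562.0, 214.0], 0.96, [0.235, 0.463])]
wrist _battery [([425.0, 281.0], 0.9, [0.411, 0.47]), ([555.0, 198.0], 0.8, [0.241, 0.437])]
top  [([244.0, 214.0], 0.94, [0.454, 0.261]), ([243.0, 292.0], 0.89, [0.24, 0.254])]
top _push [([236.0, 292.0], 0.95, [0.25, 0.26]), ([171.0, 293.0], 0.95, [0.24, 0.428])]
top _speaker [([229.0, 281.0], 0.91, [0.27, 0.289]), ([227.0, 206.0], 0.83, [0.475, 0.303])]
top _battery [([175.0, 295.0], 0.97, [0.227, 0.434]), ([236.0, 212.0], 0.84, [0.458, 0.276])]
9.6 [0.4723 0.2937 0.2096] tool x yaw -117.68180219580981 -0.001178265721573803 [0.06562991 0.11975902 0.76220046]
```

View pics/w1_wrist.png

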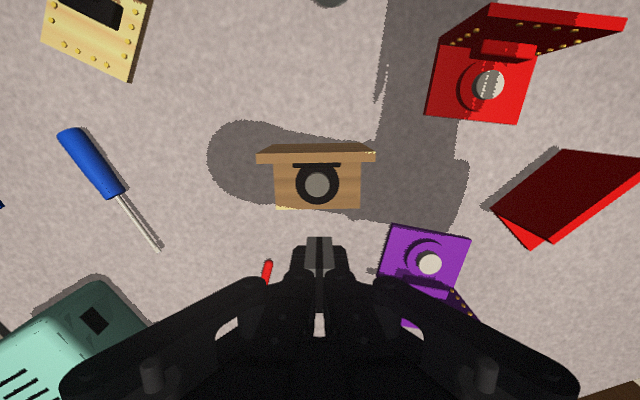

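Run:
```python
from h import *
s=arm.sense(); f=arm.grab_frame("wrist")
Rt=Ro.from_rotvec(s["eef_rot"]).as_matrix()
g=cv2.cvtColor(f["img"],cv2.COLOR_BGR2GRAY)
for c in (285,350): print(c,g[140:172,c].tolist())
for z,L in ((.095,[(257,163),(375,162),(257,153),(375,153)]),(.009,[(275,208),(360,208)])):
    for p in L: P=at_z(f,p,z,s); print(p,P.round(3)[:2],((P-s["position"])@Rt).round(4)[:2]*1000)
```

```text
285 [98, 104, 98, 105, 107, 106, 96, 70, 81, 72, 72, 73, 69, 77, 68, 76, 67, 140, 138, 137, 136, 130, 132, 139, 136, 133, 134, 127, 125, 126, 127, 129]
350 [170, 175, 154, 97, 101, 92, 74, 76, 76, 70, 69, 75, 71, 74, 71, 104, 137, 136, 132, 134, 136, 134, 136, 136, 134, 134, 126, 127, 125, 127, 126, 130]
(257, 163) [0.504 0.24 ] [ 32.7 -53.1]
(375, 162) [0.412 0.287] [33.7 50.9]
(257, 153) [0.5   0.233] [ 41.5 -52.6]
(375, 153) [0.408 0.28 ] [41.6 50.4]
(275, 208) [0.537 0.302] [-36.9 -53.2]
(360, 208) [0.443 0.351] [-36.7  52.8]
```

The wide kit is squarely aligned: measured width 104 mm, face 33 mm ahead, centred. I descend and approach.

```bash
python3 -m pendant '[[1,0,-1,30,0,0,0],[1,0,-1,60,0,0,0],[1,0,-1,90,0,0,0],[1,0,-1,110,0,0,0],[1,0,-1,116,0,0,0],[1,4,-1,116,0,0,0],[1,8,-1,116,0,0,0],[1,12,-1,116,0,0,0],[1,14,-1,116,0,0,0],[1,14,-1,116,0,0,0]]' && python3 -m pendant '[[1,4,0,0,0,0,0],[1,8,0,0,0,0,0],[1,11,0,0,0,0,0],[1,14,0,0,0,0,0],[1,17,0,0,0,0,0],[1,20,0,0,0,0,0],[1,23,0,0,0,0,0],[1,27,0,0,0,0,0],[1,31,0,1,0,0,0],[1,35,0,2,0,0,0],[1,39,0,3,0,0,0],[1,43,0,4,0,0,0]]'; python3 look.py kit_wide w2
```

```text
time: 10.48
position: [0.4666, 0.2815, 0.0947]
eef_rot: [-1.626, 2.686, 0.001]
wrist_force: [0.2, -1.5, 0.2]
width: -0.002
gripper_force: 0.0
time: 11.48
position: [0.4462, 0.243, 0.0891]
eef_rot: [1.627, -2.687, 0.0]
wrist_force: [0.5, 0.4, -0.1]
width: -0.002
gripper_force: 0.1
wrist  [([567.0, 91.0], 0.96, [0.243, 0.248]), ([319.0, 226.0], 0.71, [0.453, 0.258])]
wrist _push [([318.0, 234.0], 0.65, [0.44, 0.232])]
wrist _speaker [([582.0, 159.0], 0.81, [0.267, 0.287]), ([49.0, 296.0], 0.39, [0.661, 0.202])]
wrist _battery [([598.0, 125.0], 0.59, [0.256, 0.268])]
top  [([242.0, 292.0], 0.88, [0.237, 0.258]), ([165.0, 222.0], 0.7, [0.426, 0.485])]
top _push [([171.0, 292.0], 0.83, [0.243, 0.428]), ([154.0, 222.0], 0.76, [0.423, 0.482])]
top _speaker [([229.0, 279.0], 0.87, [0.276, 0.288]), ([170.0, 294.0], 0.74, [0.229, 0.451])]
top _battery [([235.0, 284.0], 0.86, [0.263, 0.272]), ([165.0, 227.0], 0.72, [0.411, 0.471])]
11.9833 [0.4466 0.2436 0.0893] tool x yaw -117.61788324136009 -0.00036403703744312726 [-0.64114021  0.06566802  0.00185095]
```

View pics/w2_wrist.png

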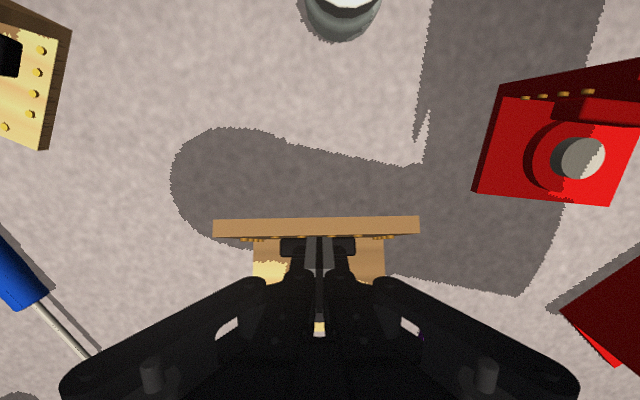

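The wide board is tilting evenly (free edge at rows 218–237, inner-face screws now visible) and the network puts the heel unmoved at (0.453, 0.258). I'll continue over the balance point.

```bash
python3 -m pendant '[[1,4,0,1,0,0,0],[1,8,0,3,0,0,0],[1,12,0,5,0,0,0],[1,16,0,7,0,0,0],[1,20,0,9,0,0,0],[1,24,0,12,0,0,0],[1,27,0,14,0,0,0],[1,30,0,14,0,0,0],[1,33,0,14,0,0,0],[1,36,0,14,0,0,0],[1,39,0,14,0,0,0],[1,39,0,14,0,0,0]]'; python3 look.py kit_wide w3
```

```text
time: 12.98
position: [0.4282, 0.2084, 0.0754]
eef_rot: [1.627, -2.688, -0.0]
wrist_force: [-0.3, -0.1, -0.4]
width: -0.004
gripper_force: 0.0
wrist  [([613.0, 323.0], 0.66, [0.247, 0.417]), ([572.0, 149.0], 0.63, [0.242, 0.25])]
wrist _push [([317.0, 179.0], 0.75, [0.407, 0.169]), ([339.0, 62.0], 0.57, [0.377, 0.131])]
wrist _speaker [([584.0, 218.0], 0.61, [0.267, 0.285])]
wrist _battery [([605.0, 190.0], 0.9, [0.254, 0.269]), ([318.0, 254.0], 0.6, [0.436, 0.226])]
top  [([242.0, 290.0], 0.83, [0.245, 0.257]), ([165.0, 221.0], 0.73, [0.429, 0.484])]
top _push [([272.0, 232.0], 0.91, [0.407, 0.172]), ([158.0, 226.0], 0.9, [0.413, 0.473])]
top _speaker [([172.0, 232.0], 0.94, [0.399, 0.454]), ([230.0, 282.0], 0.85, [0.267, 0.285])]
top _battery [([254.0, 221.0], 0.91, [0.435, 0.227]), ([236.0, 284.0], 0.81, [0.265, 0.269])]
13.4833 [0.4285 0.209  0.0753] tool x yaw -117.62194741118768 2.1329883498188175e-05 [0.09314241 0.23086685 0.19666045]
```

View pics/w3_wrist.png

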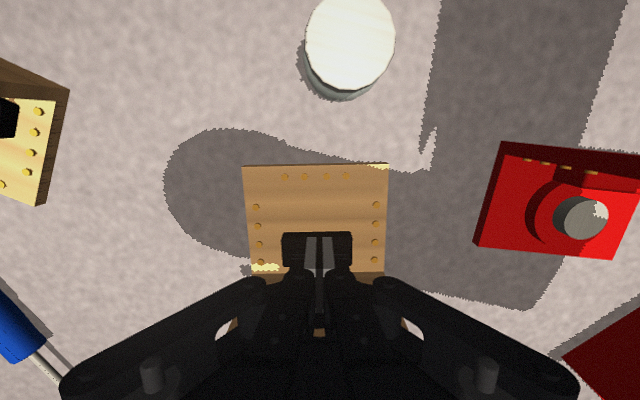

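The baseboard now lies flat (rows 165–272) with the jar clear. I'll lift out and check.

```bash
python3 -m pendant '[[1,2,0,-10,0,0,0],[1,2,0,-30,0,0,0],[1,2,0,-60,0,0,0],[1,2,0,-95,0,0,0],[1,2,0,-130,0,0,0],[1,2,0,-150,0,0,0],[1,2,-35,-160,0,0,0],[1,2,-75,-160,0,0,0],[1,2,-115,-160,0,0,0],[1,2,-140,-160,0,0,0],[1,2,-150,-160,0,0,0],[1,2,-150,-160,0,0,0]]'
python3 - <<'E'
from h import *
a=arm.grab_frame("top"); b=arm.grab_frame("scene")
for n,c in (("top",a),("scene",b)):
  for k in ("kit_wide","kit_narrow"): print(n,k,[(np.round(d["xy"]).tolist(),round(d["score"],2),np.round(at_z(c,d["xy"],0),3)[:2].tolist()) for d in (arm.landmark_of(n,k)[:4])])
r=lambda i:cv2.resize(i,(400,300),interpolation=cv2.INTER_CUBIC)
A,B=a["img"],b["img"]
cv2.imwrite("pics/fin.png",np.vstack([np.hstack([r(A[130:280,180:380]),r(A[130:280,360:560])]),np.hstack([r(B[192:297,330:470]),r(B[140:245,200:340])])]))
E
```

```text
time: 14.48
position: [0.5619, 0.1363, 0.2343]
eef_rot: [1.623, -2.688, 0.0]
wrist_force: [-0.7, -0.1, -0.6]
width: 0.001
gripper_force: 0.0
top kit_wide [([244.0, 291.0], 0.94, [0.242, 0.251]), ([241.0, 211.0], 0.78, [0.463, 0.268])]
top kit_narrow [([429.0, 220.0], 0.82, [0.454, -0.259]), ([476.0, 153.0], 0.46, [0.649, -0.393])]
scene kit_wide [([458.0, 303.0], 0.98, [0.423, 0.488]), ([472.0, 254.0], 0.89, [0.241, 0.408]), ([379.0, 258.0], 0.73, [0.444, 0.252]), ([422.0, 230.0], 0.61, [0.255, 0.249])]
scene kit_narrow [([272.0, 187.0], 0.88, [0.449, -0.275]), ([315.0, 200.0], 0.68, [0.388, -0.1])]
```

View pics/fin.png

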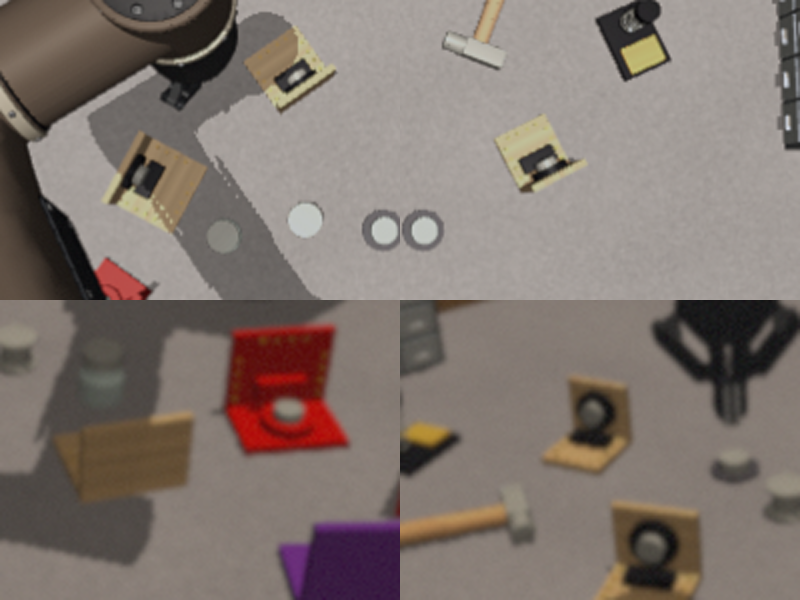

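Both kits stand on their baseboards with the panel upright and their heels about where they were. The standing kit and the other things are untouched.

```bash
python3 -c "
from bench import arm
print(arm.close_job())"
```

```text
the job is handed in; nothing more can be done
None
```

I tipped both toppled kits upright onto their baseboards within a few millimetres of where they lay, left everything else untouched, and handed in the job at about 15 s.

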